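# Reset the stroke of a nutrient dosing pump and lock it

### The arm

A 6-joint arm with a two-finger parallel gripper is mounted at the origin on the work surface. World frame = base frame: x ahead of the robot, y to its left, z up, the work surface at z = 0. Lengths are in m, angles in rad, forces in N, time in s.
With the tool pointing down it reaches from about 0.3 to 0.775 m from the base axis. Payload 14.6 kg.
Tool frame: the origin (TCP) lies at the very end of the fingers, on their centre line; the grasp point (between the pads) lies 19 mm behind it; x points along the fingers, z is the direction in which the jaws open and shut, and the axes are right-handed (so a half turn about x gives the same grasp; the last joint's range is limited). The gripper opens to 94 mm and grips with 3 to 60 N. Pads are 16 mm wide; open, the fingers measure 119 mm over their backs; the gripper's body (75 mm by 177 mm) begins 78 mm behind the grasp point.
Start: joints at [1.218, 0.3, 1.521, -0, 1.321, -0.067], TCP at [0.155, 0.528, 0.205] pointing down, gripper open.
Joint ranges: [-3.03, 3.03], [-0.79, 2.21], [0.23, 2.52], [-1.04, 4.18], [0, 3.07], [-2.55, 2.55]. Speed limits (rad/s): [2.22, 2.22, 2.57, 3.14, 3.14, 3.14].

### API

Orientations are given as [roll, pitch, yaw] about the fixed x, y, z axes, in that order (R = Rz(yaw) Ry(pitch) Rx(roll)).
In Python, from station import ctrl gives the robot as it stands. The module is installed in compiled form; this text tells all that it offers.
- The arm moves only by the tool servo_tool, never from a script. Its argument "motion" is one flat list of numbers, 4 for each row, row after row: the shift along the tool's x, y, z in mm, then the turn about the tool's x in degrees. In form: [dx, dy, dz, roll, dx, dy, dz, roll, ...]. A call has 1 to 20 rows; each row is the pose to reach, as a shift and turn from the pose commanded when the call began, along the tool's axes at that moment; what a row does not reach only later rows make up. A row lasts 1/8 s, in which the tool goes at most 62.5 mm and 10.7 degrees, less where a joint would pass 70% of its speed; a pose out of reach is approached as far as the arm can. A call with a gripper value outside its range is refused whole. "gripper" is the opening, from 0 (shut) to 1 (fully open), set as the call begins (left out, the last holds). The fingers move at their own pace and stop on an object; "force" is the grip in N (left out, the last holds). Time passes only in rows, so rows that repeat a pose let the fingers close. It gives the time, the measured TCP pose, the force and the opening at its end, in the units of the state.
- ctrl.get_obs(): the state, without advancing time (a new reading comes with each control period).
- ctrl.camera(name): name is "scene" or "top"; returns a dict with "color" (400x640x3 uint8, red, green, blue), "z_map" (400x640 float32, m along the optical axis (not along the pixel's ray), 0 where there is no reading), "fx", "fy", "cx", "cy" (pixels), "dist_coeffs" ([k1, k2, p1, p2, k3] as OpenCV has them; the pictures are not rectified), "rvec" (rotation vector, rad) and "tvec" (3), from world to camera coordinates, as OpenCV has them. Camera axes: x right, y down, z forward; pixel columns grow to the right and rows downward; lengths in m; the calibration is good to about 2 mm. A picture is of the moment at which its call begins.
- ctrl.hand_in(): hands the job in, once; it reports no verdict.
The state is a dict: "time_s": time; "qpos": joint angles; "joint_vel": joint speeds; "tau": joint torques, N m; "ee_pos": TCP position; "eef_rot": TCP orientation; "force": force on the tool from outside, world axes, zero at the start; "moment": the same for the moment, N m; "grip_width": finger opening in m.
Only numpy, scipy, OpenCV 4.12 (cv2) and the standard library are available. Lean on these libraries where they do the work, as an engineer would, in place of code of your own. Each camera call takes 0.05 s, during which the arm holds its last target.

### The job

Bring the dosing pump to its new stroke: slacken the brass lock ring under the black adjuster knob without shifting the setting, turn the knob clockwise until the red pointer on the dial stands on the tip of the green set hand, then do the lock ring up again firmly hand-tight by feel, without straining it and without losing the setting. Let go at the end, and leave the dial and everything standing around the pump alone.

Things in the scene. Friction and masses are not known exactly. Their poses are not given: they have to be found in the camera images.
- knob_centre (a point): centre (half-way up) of the black knurled adjuster knob: upright cylinder 34 mm in diameter, 28 mm tall, on a 17 mm spindle, 14 mm clear above the lock ring on the same vertical axis. It keeps its height. Clockwise from above it moves the pointer clockwise by the same angle, one to one. It needs about 0.15 N m with the ring slack; tight, the ring locks it. The point turns with the knob.
- lock_ring: brass knurled lock ring, 52 mm in diameter, 14 mm tall, origin at its centre half-way up, 35 mm below the knob's centre. Coarse thread on the knob's spindle: clockwise from above runs it down 2 mm per rad. It starts from lightly nipped to over-tight: 0.2 to 1 rad counter-clockwise unloads it, 0.45 rad more is slack. Slack, it turns with 0.03 N m and goes round with the knob.
- lock_seat: fixed steel washer, 44 mm across, on which the ring is tightened; origin on the axis at its top, 7 mm below the middle of the seated ring. Seating is only felt: the torque rises past 0.12 N m, then to hand-tight, 0.5 N m, within some 0.6 rad. Under 0.3 is loose, over 0.85 strained; clamping N are about 100 x N m. Friction keeps it. Fingers gripping with 20 N slip at about hand-tight; 45 N holds.
- dial_centre (a point): centre of the round white stroke dial (100 mm in diameter over its dark rim, face up, rim 16 mm above the gearbox cover), 110 mm beside the adjuster's axis and 29 mm below the ring's middle. The pointer and the set hand both turn about it.
- pointer_tip (a point): point near the tip of the red dial pointer, 36 mm from the dial's centre. The pointer is behind the dial's clear window and follows the knob.
- set_tip (a point): round end of the green set hand on the dial, 36 mm from the dial's centre, at the same height as pointer_tip: where the pointer shall stand. It lies 0.6 to 1.6 rad clockwise (seen from above) of the pointer at the start. It stays where it is.
- dial: housing of the dial, origin under its centre on the gearbox cover. Not to be touched.
- union_nut: a bystander: spare white plastic union nut, ring 40 mm outside, 22 mm tall, standing on the skid in front of the pump (origin under its centre). Leave it alone.
- valve_cartridge: a bystander: spare grey valve cartridge, 32 mm thick, 50 mm tall, standing on the skid in front of the pump (origin under its centre). Leave it alone.
- nutrient_bottle: a bystander: white nutrient bottle with a blue cap, 72 mm thick, 190 mm tall (origin under its centre). Leave it alone.
- measuring_cup: a bystander: clear measuring cup with a handle, 84 mm across, 100 mm tall (origin under its centre). Leave it alone.
- pipe_tee: a bystander: white pipe tee, 82 mm long, 33 mm thick, lying on the table. Leave it alone.
- screwdriver: a bystander: yellow-handled screwdriver, 200 mm long, lying on the table. Leave it alone.
- tray_brush: a bystander: small brush with a wooden handle, 200 mm long, lying on the table. Leave it alone.
- pump: the fixed blue dosing pump on its grey skid (origin at table height under the gearbox; x points away from the robot at yaw 0). The gearbox cover is 122 mm above the table, the ring's middle 167 mm, the knob's top 216 mm, the white pipe on its right side 193 mm and 140 mm away from the knob's axis. Under the ring only its 36 mm neck with a 64 mm flange 6 mm high; 40 mm and more free beside it.

How it is judged:
On the way, in this order (a step that is already met when the one before it is completed fails the run):
1. the lock ring is slack on its seat while the pointer still stands where it was (contact force between lock_ring and lock_seat below 2 N and distance of pointer_tip from where it was at the start of the episode below 0.006 m), for 0.3 s.
2. with the ring slack, the pointer is brought onto the set hand (contact force between lock_ring and lock_seat below 5 N and distance between pointer_tip and set_tip below 0.003 m), for 0.3 s.
3. the lock ring is tight again with the pointer on the set hand (contact force between lock_ring and lock_seat above 30 N and distance between pointer_tip and set_tip below 0.0035 m), for 0.3 s.
At the end, for the whole second after the job is handed in: the lock ring is hand-tight on its seat (clamping force 30 to 85 N, about 0.3 to 0.85 N m on the ring), the pointer stands on the set hand (tips within 3.5 mm), the ring and knob are let go (all of step 3 and contact force between lock_ring and lock_seat below 85 N); the robot touches nothing.
It fails at once if the lock ring is forced (more than 160 N on its seat) (contact force between lock_ring and lock_seat above 160 N).
It fails at once if the dial is touched (contact force between anything else and dial above 2 N).
It fails at once if a bystander is moved by more than 20 mm (distance of any of union_nut, valve_cartridge, nutrient_bottle, measuring_cup, pipe_tee, screwdriver, tray_brush from where it was at the start of the episode above 0.02 m).
It also fails if it takes over 61 s, if anything falls off the work surface, if the arm or the gripper's body presses on something with over 40 N, if the wrist force passes 120 N, or if a joint passes its speed limit or range.

## Working session

There is one attempt and no reset: what is moved stays moved. The work goes in short steps, Python scripts to look and compute and a tool call to move; the robot and the scene stay as the last step left them, time stands still between calls to the robot, and variables do not carry over. Pictures are saved under pics/ and viewed, and the job is handed in when it is done.

Besides the shell and the picture viewer there is one more tool, called in YAML: its name, and indented under it one key for each argument. servo_tool: Moves the arm, as the interface text tells. Its arguments: {"type":"object","properties":{"motion":{"type":"array","items":{"type":"number"}},"gripper":{"type":"number"},"force":{"type":"number"}},"required":["motion"]}

```bash
mkdir -p pics; python3 - <<'E'
from station import ctrl
import cv2,numpy as np
o=ctrl.get_obs()
for k,v in o.items(): print(k,np.round(v,3))
for n in("scene","top"):
    c=ctrl.camera(n); cv2.imwrite(f"pics/{n}0.png",c["color"][:,:,::-1]); np.savez(f"{n}0.npz",**c)
    print(n,{k:np.round(c[k],3) for k in("fx","fy","cx","cy","dist_coeffs","rvec","tvec")})
E
```

```text
time_s 0.0
qpos [ 1.218  0.3    1.522  0.     1.321 -0.067]
joint_vel [0.003 0.001 0.    0.002 0.001 0.   ]
tau [ 1.0000e-03 -5.3181e+01 -3.5274e+01  7.1000e-02  2.5000e-02 -0.0000e+00]
ee_pos [0.155 0.527 0.205]
eef_rot [ 3.057  1.57  -1.942]
force [0.875 0.454 0.472]
moment [-0.034  0.007  0.01 ]
grip_width 0.094
scene {'fx': np.float64(464.929), 'fy': np.float64(464.929), 'cx': np.float64(313.469), 'cy': np.float64(200.358), 'dist_coeffs': array([-0.132,  0.   ,  0.   ,  0.   ,  0.   ]), 'rvec': array([ 2.274,  0.925, -0.347]), 'tvec': array([-0.318, -0.178,  1.802])}
top {'fx': np.float64(483.906), 'fy': np.float64(483.906), 'cx': np.float64(321.73), 'cy': np.float64(199.836), 'dist_coeffs': array([0.028, 0.   , 0.   , 0.   , 0.   ]), 'rvec': array([ 2.153, -2.2  ,  0.102]), 'tvec': array([0.002, 0.457, 1.527])}
```

View pics/scene0.png

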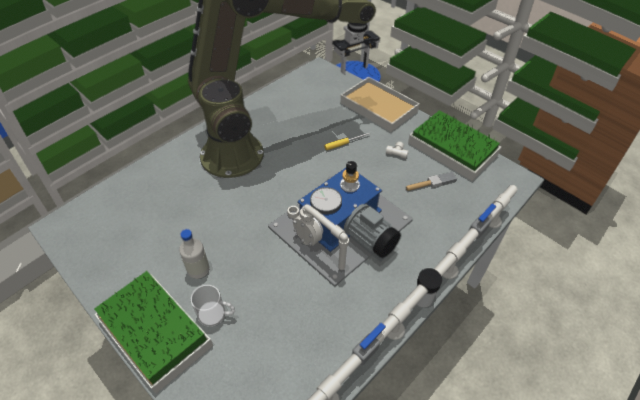

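View pics/top0.png

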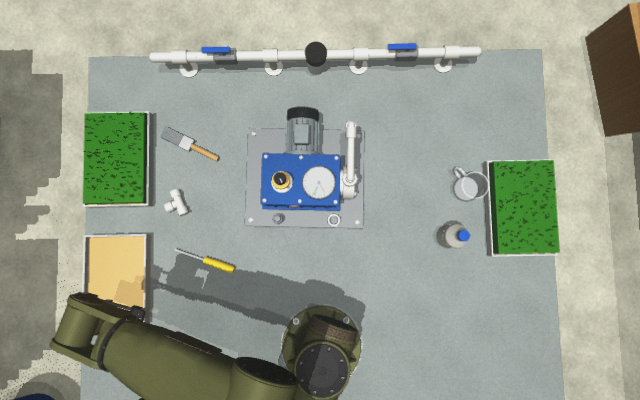

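The scene view shows the pump with the knob at about (351,172) and the dial at (325,200). In the top view, the knob and ring are at (282,181), the dial at (319,182), the cartridge at (278,218), and the union nut at (333,220). I'll enlarge both views.

```bash
python3 - <<'E'
import cv2
t=cv2.imread("pics/top0.png"); s=cv2.imread("pics/scene0.png")
cv2.imwrite("pics/top0c.png",cv2.resize(t[145:225,255:355],None,fx=7,fy=7,interpolation=cv2.INTER_CUBIC))
cv2.imwrite("pics/scene0c.png",cv2.resize(s[150:225,295:395],None,fx=7,fy=7,interpolation=cv2.INTER_CUBIC))
E
```

```text
(no output)
```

View pics/top0c.png

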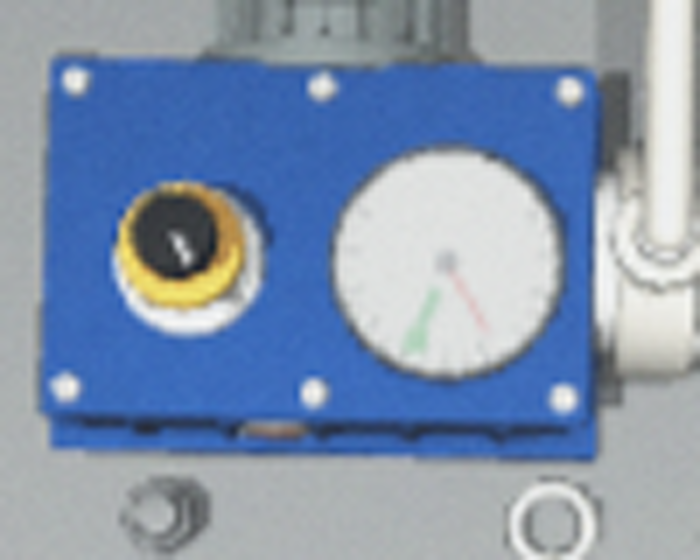

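View pics/scene0c.png

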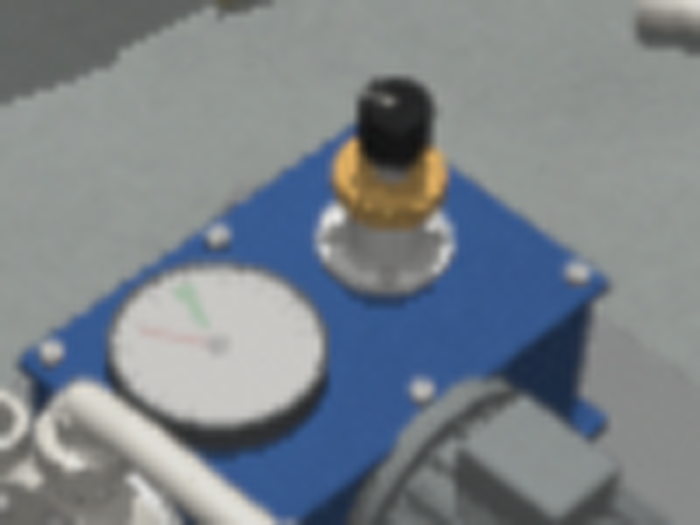

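```bash
cat > h.py <<'E'
import numpy as np,cv2
from scipy.spatial.transform import Rotation as Ro
def K(c): return np.array([[c["fx"],0,c["cx"]],[0,c["fy"],c["cy"]],[0,0,1.]])
def px2w(c,uv,z):
    uv=np.asarray(uv,float).reshape(-1,1,2)
    n=cv2.undistortPoints(uv,K(c),np.asarray(c["dist_coeffs"],float)).reshape(-1,2)
    R=cv2.Rodrigues(np.asarray(c["rvec"],float))[0]; t=np.asarray(c["tvec"],float).ravel()
    o=-R.T@t; d=np.c_[n,np.ones(len(n))]@R
    return o+d*((z-o[2])/d[:,2])[:,None]
def w2px(c,P):
    return cv2.projectPoints(np.asarray(P,float).reshape(-1,1,3),np.asarray(c["rvec"],float),np.asarray(c["tvec"],float),K(c),np.asarray(c["dist_coeffs"],float))[0].reshape(-1,2)
def crop2px(uv,x0,y0,s): return (np.asarray(uv,float)+.5)/s-.5+[x0,y0]
E
python3 - <<'E'
from h import *
T=np.load("top0.npz");S=np.load("scene0.npz")
p=lambda uv,z:np.round(px2w(T,crop2px(uv,255,145,7),z)*1000,1)[0]
q=lambda uv,z:np.round(px2w(S,crop2px(uv,295,150,7),z)*1000,1)[0]
print("top knobtop",p((174,232),.216),"ring",p((181,245),.174),"flange",p((189,259),.128))
print("dial",p((447,262),.138),"ptr",p((488,330),.138),"set",p((415,345),.138))
print("scene knobtop",q((397,93),.216),"dial",q((219,345),.138),"ptr",q((142,328),.138),"set",q((182,288),.138))
# z_map checks
for n,c,uv in(("T",T,crop2px((447,300),255,145,7)),("Tk",T,crop2px((165,225),255,145,7)),("S",S,crop2px((250,390),295,150,7))):
    print(n,c["z_map"][int(round(uv[1])),int(round(uv[0]))])
    R=cv2.Rodrigues(c["rvec"])[0];i=int(round(uv[0])),int(round(uv[1]))
    nn=cv2.undistortPoints(np.array([[i]],float),K(c),c["dist_coeffs"]).ravel()
    z=float(c["z_map"][i[1],i[0]]);print(np.round(R.T@(np.array([nn[0]*z,nn[1]*z,z])-c["tvec"]),4))
R=Ro.from_euler("xyz",[3.057,1.57,-1.942]).as_matrix();print(np.round(R,3))
E
```

```text
top knobtop [503.8 110.4 216. ] ring [504.1 111.  174. ] flange [504.3 111.4 128. ]
dial [499.3   1.4 138. ] ptr [470.  -15.3 138. ] set [464.3  15.7 138. ]
scene knobtop [499.9 113.9 216. ] dial [500.2  -1.2 138. ] ptr [468.2 -18.1 138. ] set [464.2  12.3 138. ]
T 1.4417299
[0.4854 0.003  0.1302]
Tk 1.3562443
[0.5057 0.1142 0.2174]
S 1.4488957
[ 0.5279 -0.0119  0.1397]
[[-0.    -0.959  0.283]
 [-0.001  0.283  0.959]
 [-1.     0.    -0.001]]
```

```bash
cat >> h.py <<'E'
def dial(c,guess=(.4995,.0005),z=.138,name=None,verbose=True):
    """angles (rad, cw from above) of red pointer and green hand about the dial centre"""
    N=241;g=np.linspace(-.06,.06,N);X,Y=np.meshgrid(g,g)   # X: world x, Y: world y
    def warp(cen):
        P=np.stack([X+cen[0],Y+cen[1],np.full_like(X,z)],-1)
        m=w2px(c,P).reshape(N,N,2).astype(np.float32)
        return cv2.remap(c["color"],m[...,0],m[...,1],cv2.INTER_CUBIC).astype(float)
    cen=np.array(guess)
    # centre from white dial disc vs blue: whiteness mask centroid
    for _ in range(4):
        im=warp(cen);r=np.hypot(X,Y)
        m=((im.min(2)>120)&(r<.053)).astype(np.uint8)
        n,l,st,ce=cv2.connectedComponentsWithStats(m)
        k=1+np.argmax(st[1:,4]);cs,_=cv2.findContours((l==k).astype(np.uint8),cv2.RETR_EXTERNAL,cv2.CHAIN_APPROX_NONE)
        cc=max(cs,key=len);(a,b),ax,_=cv2.fitEllipse(cc) 
        d=np.array([g[0]+a*(g[1]-g[0]),g[0]+b*(g[1]-g[0])]);cen=cen+d
    im=warp(cen)
    if name: cv2.imwrite(name,cv2.resize(np.clip(im[:,:,::-1],0,255).astype(np.uint8),None,fx=2.4,fy=2.4))
    out={}
    for nm,s in(("red",im[...,0]-(im[...,1]+im[...,2])/2),("green",im[...,1]-(im[...,0]+im[...,2])/2)):
        s=s-np.median(s[np.hypot(X,Y)<.04])
        res=[]
        for r0,r1 in((.014,.038),(.022,.038),(.026,.036)):
            r=np.hypot(X,Y);w=np.where((r>r0)&(r<r1),np.clip(s-6,0,None),0)
            a0=np.angle(np.sum(w*np.exp(-1j*np.arctan2(Y,X))))
            da=np.angle(np.exp(1j*(-np.arctan2(Y,X)-a0)));w2=w*(np.abs(da)<.4)
            res.append(np.angle(np.sum(w2*np.exp(-1j*np.arctan2(Y,X)))))
        out[nm]=np.array(res)
    df=np.angle(np.exp(1j*(out["green"]-out["red"])))
    if verbose: print("centre",np.round(cen,4),"axes",np.round(np.array(ax)*.5,1),"red",np.round(out["red"],3),"green",np.round(out["green"],3),"diff",np.round(df,3),"deg",np.round(np.degrees(df),1))
    return out,df,cen
E
python3 - <<'E'
from h import *
for n in("top","scene"): dial(np.load(n+"0.npz"),name=f"pics/{n}_dial0.png")
E
python3 -c "
import cv2,numpy as np
cv2.imwrite('pics/dials0.png',np.hstack([cv2.resize(cv2.imread('pics/%s_dial0.png'%n),(400,400)) for n in('top','scene')]))"
```

```text
centre [0.4994 0.0015] axes [96.4 96.7] red [2.642 2.646 2.648] green [-2.746 -2.745 -2.744] diff [0.895 0.892 0.891] deg [51.3 51.1 51. ]
centre [ 0.4989 -0.0008] axes [95.4 95.8] red [2.569 2.589 2.588] green [-2.785 -2.778 -2.779] diff [0.93  0.915 0.916] deg [53.3 52.5 52.5]
```

View pics/dials0.png

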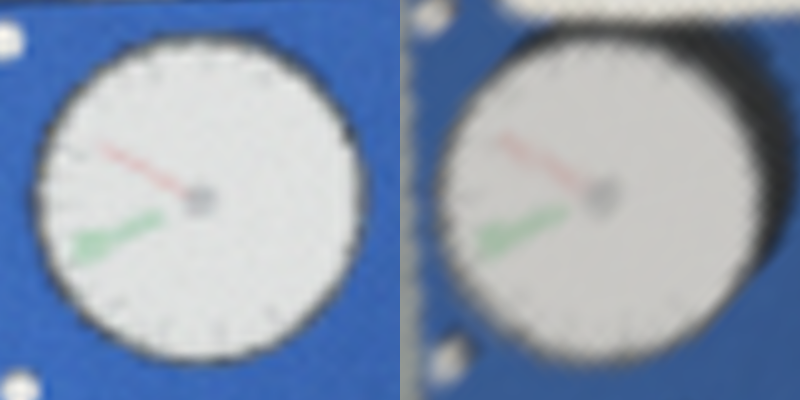

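The dial reads 0.90 rad (51–52°) between pointer and set hand, and the two cameras agree within 1.5°. The knob axis is at about (503.5, 111) mm, 110 mm from the dial centre as given. Next I move above the knob with the jaw turned 120° clockwise, so the wrist has room to turn back counter-clockwise.

servo_tool:
  motion: [-30,0,0,0,-65,-10,-7,3,-65,-35,-23,9,-65,-60,-40,16,-65,-85,-57,23,-65,-110,-73,30,-65,-135,-90,37,-65,-160,-107,44,-65,-185,-123,51,-65,-210,-140,58,-65,-235,-157,65,-65,-260,-173,72,-65,-285,-190,79,-65,-310,-207,86,-65,-335,-223,93,-65,-360,-240,100,-65,-390,-260,107,-65,-420,-280,114,-65,-440,-293,118,-65,-452,-301,120]
  gripper: 0.78
  force: 50

```text
time_s: 2.6
ee_pos: [0.5043, 0.1106, 0.27]
eef_rot: [-2.194, 1.57, -3.006]
force: [0.2, 0.4, -0.3]
grip_width: 0.0736
```

```bash
cat >> h.py <<'E'
def st():
    from station import ctrl
    o=ctrl.get_obs();R=Ro.from_euler("xyz",o["eef_rot"]).as_matrix()
    print("t",round(o["time_s"],2),"q",np.round(o["qpos"],3),"p",np.round(np.array(o["ee_pos"])*1000,1),"F",np.round(o["force"],2),"M",np.round(o["moment"],3),"w",round(o["grip_width"]*1000,1))
    print("x",np.round(R[:,0],3),"y",np.round(R[:,1],3),"z",np.round(R[:,2],3),"jawyaw",round(np.degrees(np.arctan2(R[1,2],R[0,2])),1));return o,R
E
python3 - <<'E'
from h import *
from station import ctrl
o,R=st()
ax=np.array([.5035,.111,.26]);print("shift to axis, tool mm",np.round(R.T@(ax-o["ee_pos"])*1000,1))
c=ctrl.camera("scene");s=c["color"][130:230,290:410,::-1]
t=ctrl.camera("top")["color"][140:230,230:340,::-1]
f=lambda i:cv2.resize(i,(400,int(400*i.shape[0]/i.shape[1])),interpolation=cv2.INTER_CUBIC)[:320]
cv2.imwrite("pics/a1.png",np.hstack([f(s),f(t)]))
E
```

```text
t 2.6 q [0.145 0.182 1.517 0.    1.443 0.956] p [504.3 110.6 270. ] F [ 0.24  0.43 -0.29] M [-0.089  0.158  0.   ] w 73.6
x [-0.001 -0.    -1.   ] y [ 0.725  0.688 -0.001] z [ 0.688 -0.725 -0.   ] jawyaw -46.5
shift to axis, tool mm [10.  -0.3 -0.8]
```

View pics/a1.png

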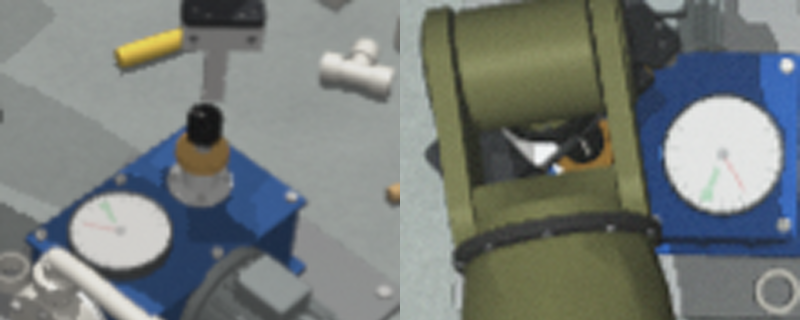

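The fingers straddle the knob axis from above, and the dial stays in view of both cameras. I'll go down to the ring.

servo_tool:
  motion: [10,0,-0.5,0,25,0,-0.5,0,40,0,-0.5,0,55,0,-0.5,0,70,0,-0.5,0,85,0,-0.5,0,98,0,-0.5,0,108,0,-0.5,0,116,0,-0.5,0,121,0,-0.5,0,121,0,-0.5,0,121,0,-0.5,0]

```text
time_s: 4.2
ee_pos: [0.5037, 0.1118, 0.1498]
eef_rot: [0.96, 1.57, 0.151]
force: [-0.6, -0.1, 0.2]
grip_width: 0.0736
```

```bash
python3 - <<'E'
from h import *
from station import ctrl
o,R=st()
c=ctrl.camera("scene");s=c["color"][130:230,290:410,::-1]
cv2.imwrite("pics/a2.png",cv2.resize(s,None,fx=6,fy=6,interpolation=cv2.INTER_CUBIC))
E
```

```text
t 4.2 q [0.147 0.278 1.684 0.    1.178 0.957] p [503.7 111.8 149.8] F [-0.59 -0.08  0.18] M [-0.027  0.072  0.   ] w 73.6
x [ 0.001  0.    -1.   ] y [0.724 0.69  0.   ] z [ 0.69  -0.724  0.   ] jawyaw -46.4
```

View pics/a2.png

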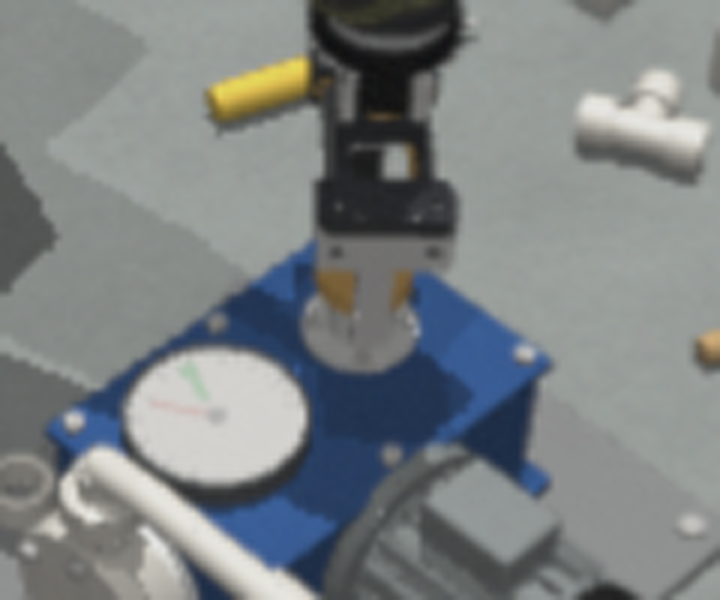

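servo_tool:
  motion: [0,0,0,0,0,0,0,0,0,0,0,0,0,0,0,0,0,0,0,0]
  gripper: 0
  force: 50

```text
time_s: 4.88
ee_pos: [0.5056, 0.1097, 0.1497]
eef_rot: [0.229, 1.565, -0.582]
force: [17.1, -16.8, -7.3]
grip_width: 0.0507
```

```bash
python3 -c "
from h import *
st()"
```

```text
t 4.88 q [ 0.145  0.279  1.683 -0.004  1.175  0.957] p [505.6 109.7 149.7] F [ 17.1  -16.76  -7.26] M [-2.805 -2.739  0.079] w 50.7
x [ 0.005 -0.003 -1.   ] y [0.724 0.689 0.001] z [ 0.689 -0.724  0.006] jawyaw -46.4
```

The ring pulls the tool 2.8 mm along the jaw axis with a side force of 24 N, so my axis estimate is off by that much. I'll move the command over to relieve it.

servo_tool:
  motion: [0,0,1.5,0,0,0,3,0,0,0,3,0]

```text
time_s: 5.25
ee_pos: [0.5057, 0.1096, 0.1496]
eef_rot: [0.669, 1.57, -0.14]
force: [1.5, -1.9, 2.1]
grip_width: 0.051
```

```bash
python3 -c "
from h import *
st()"
```

```text
t 5.25 q [ 0.143  0.282  1.68  -0.     1.179  0.952] p [505.7 109.6 149.6] F [ 1.52 -1.91  2.12] M [-0.259  0.061  0.042] w 51.0
x [ 0. -0. -1.] y [0.724 0.69  0.   ] z [ 0.69  -0.724  0.   ] jawyaw -46.4
```

servo_tool:
  motion: [0,0,0,-4,0,0,0,-8,0,0,0,-12,0,0,0,-12]

```text
time_s: 5.75
ee_pos: [0.5056, 0.1097, 0.1497]
eef_rot: [0.062, 1.571, -0.538]
force: [-1.4, -0.3, 5.4]
grip_width: 0.0514
```

```bash
python3 -c "
from h import *
from station import ctrl
st();dial(ctrl.camera('scene'));dial(ctrl.camera('top'))"
```

```text
t 5.75 q [ 0.143  0.282  1.68  -0.     1.18   0.743] p [505.6 109.7 149.7] F [-1.44 -0.33  5.4 ] M [-0.125  0.406  0.561] w 51.4
x [ 0. -0. -1.] y [0.564 0.826 0.   ] z [ 0.826 -0.564  0.   ] jawyaw -34.4
centre [ 0.4989 -0.0011] axes [94.9 96. ] red [2.585 2.604 2.601] green [-2.778 -2.773 -2.774] diff [0.921 0.907 0.908] deg [52.8 51.9 52. ]
centre [0.4995 0.0012] axes [95.7 96.1] red [2.658 2.662 2.661] green [-2.736 -2.738 -2.738] diff [0.889 0.883 0.884] deg [50.9 50.6 50.6]
```

servo_tool:
  motion: [0,0,0,-4,0,0,0,-8,0,0,0,-12,0,0,0,-12]

```text
time_s: 6.35
ee_pos: [0.5054, 0.1099, 0.1498]
eef_rot: [2.637, 1.571, 2.247]
force: [-3.5, 0.8, 7.4]
grip_width: 0.051
```

```bash
python3 -c "
from h import *
from station import ctrl
st();dial(ctrl.camera('scene'));dial(ctrl.camera('top'))"
```

```text
t 6.35 q [0.143 0.281 1.68  0.    1.18  0.534] p [505.4 109.9 149.8] F [-3.49  0.8   7.38] M [-0.01   0.834  0.514] w 51.0
x [-0.  0. -1.] y [0.381 0.925 0.   ] z [ 0.925 -0.381 -0.   ] jawyaw -22.4
centre [ 0.4989 -0.0011] axes [94.9 96. ] red [2.583 2.602 2.602] green [-2.777 -2.772 -2.774] diff [0.924 0.909 0.907] deg [52.9 52.1 52. ]
centre [0.4995 0.0012] axes [95.7 96. ] red [2.659 2.66  2.661] green [-2.734 -2.735 -2.734] diff [0.891 0.887 0.888] deg [51.  50.8 50.9]
```

servo_tool:
  motion: [-0.5,0,0,-6,-1,0,0,-12,-1.5,0,0,-18,-1.7,0,0,-24,-1.7,0,0,-24]

```text
time_s: 7.08
ee_pos: [0.5048, 0.1099, 0.1502]
eef_rot: [3.065, 1.568, 3.092]
force: [-2.5, 2.4, -7.2]
grip_width: 0.0507
```

```bash
python3 -c "
from h import *
from station import ctrl
st();dial(ctrl.camera('scene'));dial(ctrl.camera('top'))"
```

```text
t 7.08 q [0.143 0.281 1.68  0.    1.183 0.116] p [504.8 109.9 150.2] F [-2.54  2.39 -7.22] M [0.426 0.543 0.13 ] w 50.7
x [-0.002  0.    -1.   ] y [-0.027  1.     0.   ] z [ 1.     0.027 -0.002] jawyaw 1.5
centre [ 0.4989 -0.0011] axes [95.  95.9] red [2.585 2.604 2.603] green [-2.774 -2.769 -2.77 ] diff [0.924 0.911 0.91 ] deg [52.9 52.2 52.1]
centre [0.4995 0.0011] axes [95.7 96.1] red [2.66  2.661 2.663] green [-2.731 -2.734 -2.733] diff [0.892 0.888 0.887] deg [51.1 50.9 50.8]
```

servo_tool:
  motion: [0,0,0,-6,0,0,0,-12,0,0,0,-18,0,0,0,-24,0,0,0,-24]

```text
time_s: 7.8
ee_pos: [0.5045, 0.1098, 0.1505]
eef_rot: [2.718, 1.568, -3.119]
force: [-7.8, 1.6, -4.1]
grip_width: 0.051
```

```bash
python3 -c "
from h import *
from station import ctrl
st();dial(ctrl.camera('scene'));dial(ctrl.camera('top'))"
```

```text
t 7.8 q [ 0.143  0.28   1.68   0.     1.185 -0.303] p [504.5 109.8 150.5] F [-7.83  1.64 -4.08] M [0.347 1.337 0.047] w 51.0
x [-0.003 -0.    -1.   ] y [-0.432  0.902  0.001] z [ 0.902  0.432 -0.003] jawyaw 25.6
centre [ 0.4989 -0.0011] axes [95.  95.9] red [2.582 2.6   2.6  ] green [-2.776 -2.77  -2.772] diff [0.925 0.914 0.912] deg [53.  52.4 52.2]
centre [0.4995 0.0012] axes [95.7 96. ] red [2.658 2.661 2.66 ] green [-2.735 -2.737 -2.737] diff [0.89  0.886 0.887] deg [51.  50.7 50.8]
```

Torque has fallen from 0.56 to about 0.05 N m and the pointer hasn't moved. I'll turn a little more for a margin on slack and relieve the side force.

servo_tool:
  motion: [0,0,-0.5,-5,-0.3,0,-1,-10,-0.5,0,-1,-15,-0.5,0,-1,-20,-0.5,0,-1,-20,-0.5,0,-1,-20,-0.5,0,-1,-20]

```text
time_s: 8.78
ee_pos: [0.5041, 0.1095, 0.1512]
eef_rot: [2.207, 1.569, 3.001]
force: [-4.2, 3.2, -4.4]
grip_width: 0.0508
```

```bash
python3 -c "
from h import *
from station import ctrl
st();dial(ctrl.camera('scene'));dial(ctrl.camera('top'))"
```

```text
t 8.78 q [ 1.430e-01  2.780e-01  1.682e+00  1.000e-03  1.184e+00 -6.510e-01] p [504.1 109.5 151.2] F [-4.22  3.2  -4.42] M [0.551 0.825 0.015] w 50.8
x [-0.002  0.    -1.   ] y [-0.713  0.701  0.001] z [ 0.701  0.713 -0.001] jawyaw 45.5
centre [ 0.4989 -0.0011] axes [95.  95.9] red [2.583 2.602 2.603] green [-2.774 -2.769 -2.77 ] diff [0.925 0.913 0.91 ] deg [53.  52.3 52.2]
centre [ 5.e-01 -4.e-04] axes [91.8 97.2] red [2.73  2.722 2.716] green [-2.689 -2.698 -2.697] diff [0.864 0.863 0.87 ] deg [49.5 49.4 49.9]
```

Ring torque is about zero and the pointer hasn't moved, so the ring is slack. Intersecting the two jaw constraints puts the axis at about (504.8, 109.0). I'll open and go up to the knob.

servo_tool:
  motion: [0,0,0,0,0,0,0,0,0,0,0,0,0,0,0,0,-8,-0.5,0,0,-17,-1,0,0,-25,-1,0,0,-31,-1,0,0,-33,-1,0,0,-33,-1,0,0]
  gripper: 0.75

```text
time_s: 10.12
ee_pos: [0.5054, 0.1085, 0.1846]
eef_rot: [2.718, 1.571, -2.769]
force: [-0.5, -0.9, 0.1]
grip_width: 0.0702
```

```bash
python3 - <<'E'
from h import *
from station import ctrl
st();c=ctrl.camera('scene');dial(c);d=ctrl.camera('top');dial(d)
f=lambda i:cv2.resize(i[:,:,::-1],(400,333),interpolation=cv2.INTER_CUBIC)
cv2.imwrite("pics/a3.png",np.hstack([f(c["color"][130:230,290:410]),f(d["color"][140:240,240:360])]))
E
```

```text
t 10.12 q [ 0.141  0.245  1.641 -0.     1.256 -0.656] p [505.4 108.5 184.6] F [-0.55 -0.85  0.07] M [-0.101  0.002 -0.06 ] w 70.2
x [-0. -0. -1.] y [-0.715  0.699  0.   ] z [ 0.699  0.715 -0.   ] jawyaw 45.6
centre [ 0.4989 -0.0011] axes [94.9 95.9] red [2.582 2.601 2.599] green [-2.777 -2.771 -2.772] diff [0.924 0.911 0.912] deg [53.  52.2 52.3]
centre [ 0.4999 -0.0007] axes [91.3 97. ] red [2.74  2.729 2.726] green [-2.676 -2.685 -2.685] diff [0.867 0.869 0.872] deg [49.7 49.8 50. ]
```

View pics/a3.png

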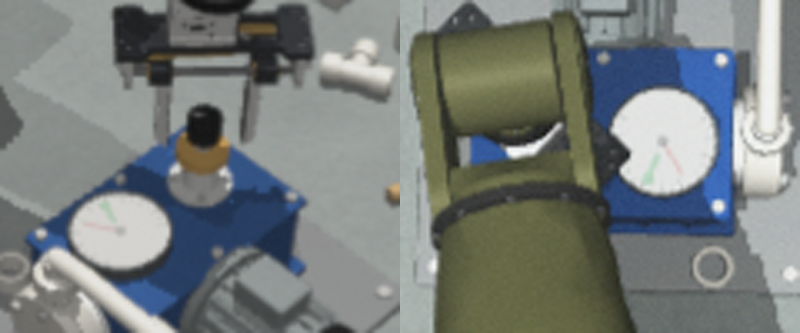

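The fingers straddle the knob. In the top view the gripper corner hides part of the dial rim, so from here I'll use a fixed centre for that camera. Closing on the knob.

servo_tool:
  motion: [0,0,0,0,0,0,0,0,0,0,0,0,0,0,0,0,0,0,0,0,0,0,0,0]
  gripper: 0
  force: 30

```text
time_s: 10.98
ee_pos: [0.5052, 0.1083, 0.1846]
eef_rot: [2.967, 1.57, -2.52]
force: [-2.2, -2.4, 0.6]
grip_width: 0.0339
```

```bash
sed -i 's/def dial(c,guess=(.4995,.0005),z=.138,name=None,verbose=True):/def dial(c,guess=(.4995,.0005),z=.138,name=None,verbose=True,fix=True):/; s/    cen=np.array(guess)$/    cen=np.array(guess);ax=(0,0)\n    if fix: cen=np.array([.4994,.0014]) if c["fx"]>475 else np.array([.4989,-.0010])/; s/for _ in range(4):/for _ in range(0 if fix else 4):/' h.py
cat >> h.py <<'E'
def look():
    from station import ctrl
    st();dial(ctrl.camera("scene"));dial(ctrl.camera("top"))
E
python3 -c "
from h import *
look()"
```

```text
t 10.97 q [ 0.14   0.245  1.641 -0.     1.256 -0.656] p [505.2 108.3 184.6] F [-2.19 -2.4   0.6 ] M [-0.466  0.472 -0.001] w 33.9
x [-0. -0. -1.] y [-0.715  0.699  0.   ] z [ 0.699  0.715 -0.001] jawyaw 45.6
centre [ 0.4989 -0.001 ] axes [0. 0.] red [2.576 2.595 2.595] green [-2.781 -2.774 -2.776] diff [0.927 0.914 0.913] deg [53.1 52.4 52.3]
centre [0.4994 0.0014] axes [0. 0.] red [2.644 2.65  2.653] green [-2.743 -2.743 -2.742] diff [0.896 0.89  0.888] deg [51.3 51.  50.9]
```

servo_tool:
  motion: [0,0,0,4,0,0,0,10,0,0,0,16,0,0,0,22,0,0,0,28,0,0,0,34,0,0,0,40,0,0,0,45,0,0,0,45,0,0,0,45]

```text
time_s: 12.32
ee_pos: [0.5049, 0.1082, 0.1846]
eef_rot: [-2.743, 1.569, -2.733]
force: [-6.2, -4.9, 1.0]
grip_width: 0.0336
```

```bash
python3 -c "
from h import *
look()"
```

```text
t 12.32 q [ 0.14   0.244  1.641 -0.     1.257  0.13 ] p [504.9 108.2 184.6] F [-6.17 -4.94  1.05] M [-0.849  1.23  -0.097] w 33.6
x [-0.001 -0.001 -1.   ] y [-0.011  1.    -0.001] z [ 1.     0.011 -0.001] jawyaw 0.6
centre [ 0.4989 -0.001 ] axes [0. 0.] red [-2.91  -2.901 -2.892] green [-2.723 -2.724 -2.719] diff [0.187 0.177 0.173] deg [10.7 10.1  9.9]
centre [0.4994 0.0014] axes [0. 0.] red [-2.868 -2.866 -2.868] green [-2.702 -2.71  -2.704] diff [0.166 0.156 0.164] deg [9.5 8.9 9.4]
```

The pointer moved about 44.6° for a 45° turn. The set hand measured before the overlap leaves about 6.7° to go.

servo_tool:
  motion: [0,0,0,3,0,0,0,6,0,0,0,6.8,0,0,0,6.8,0,0,0,6.8,0,0,0,6.8,0,0,0,6.8]

```text
time_s: 13.3
ee_pos: [0.5048, 0.1082, 0.1846]
eef_rot: [-2.612, 1.569, -2.72]
force: [-7.0, -4.8, 2.6]
grip_width: 0.0333
```

```bash
python3 - <<'E'
from h import *
from station import ctrl
st();c=ctrl.camera('scene');dial(c,name="pics/d4s.png");d=ctrl.camera('top');dial(d,name="pics/d4t.png")
cv2.imwrite("pics/a4.png",np.hstack([cv2.resize(cv2.imread(f"pics/d4{k}.png"),(400,400)) for k in "ts"]))
E
```

```text
t 13.3 q [ 1.400e-01  2.440e-01  1.641e+00 -1.000e-03  1.257e+00  2.480e-01] p [504.8 108.2 184.6] F [-7.02 -4.78  2.6 ] M [-0.883  1.352  0.152] w 33.3
x [-0.002 -0.001 -1.   ] y [ 0.107  0.994 -0.001] z [ 0.994 -0.107 -0.001] jawyaw -6.2
centre [ 0.4989 -0.001 ] axes [0. 0.] red [-2.745 -2.782 -2.765] green [-2.812 -2.812 -2.817] diff [-0.067 -0.029 -0.052] deg [-3.8 -1.7 -3. ]
centre [0.4994 0.0014] axes [0. 0.] red [-2.709 -2.714 -2.715] green [-2.753 -2.753 -2.758] diff [-0.044 -0.039 -0.043] deg [-2.5 -2.2 -2.5]
```

View pics/a4.png

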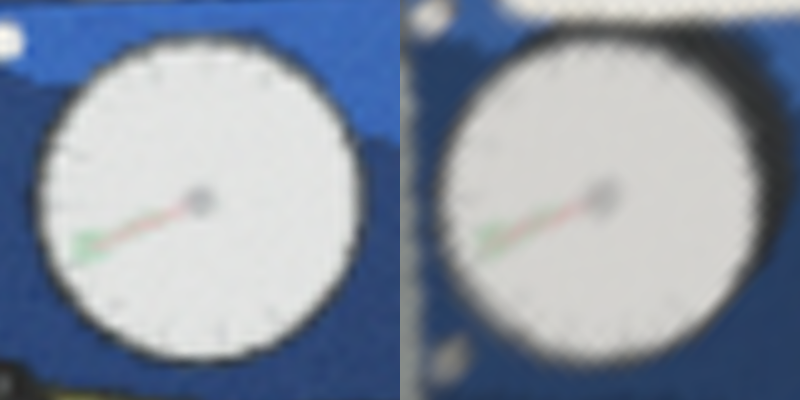

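The red pointer lies along the green hand in both views, within about 1 mm. Letting go of the knob and going down to the ring.

servo_tool:
  motion: [0,0,0,0,0,0,0,0,0,0,0,0,0,0,0,0,0,0,0,0,8,0.2,-0.7,0,17,0.2,-0.7,0,26,0.2,-0.7,0,32,0.2,-0.7,0,34.5,0.2,-0.7,0,34.5,0.2,-0.7,0,34.5,0.2,-0.7,0]
  gripper: 0.75

```text
time_s: 14.9
ee_pos: [0.5049, 0.1088, 0.1504]
eef_rot: [0.301, 1.57, 0.193]
force: [0.2, 0.8, 0.4]
grip_width: 0.0706
```

```bash
python3 - <<'E'
from h import *
from station import ctrl
st();c=ctrl.camera('scene');dial(c,name="pics/d5s.png");d=ctrl.camera('top');dial(d,name="pics/d5t.png")
cv2.imwrite("pics/a5.png",cv2.resize(c["color"][130:230,290:410,::-1],None,fx=6,fy=6,interpolation=cv2.INTER_CUBIC))
E
```

```text
t 14.9 q [0.141 0.279 1.682 0.    1.18  0.249] p [504.9 108.8 150.4] F [0.17 0.8  0.39] M [-0.085  0.057  0.048] w 70.6
x [ 0.  0. -1.] y [0.108 0.994 0.   ] z [ 0.994 -0.108  0.   ] jawyaw -6.2
centre [ 0.4989 -0.001 ] axes [0. 0.] red [-2.744 -2.783 -2.766] green [-2.8   -2.8   -2.807] diff [-0.056 -0.018 -0.041] deg [-3.2 -1.  -2.4]
centre [0.4994 0.0014] axes [0. 0.] red [-2.709 -2.719 -2.719] green [-2.75  -2.75  -2.753] diff [-0.041 -0.031 -0.034] deg [-2.3 -1.8 -1.9]
```

View pics/a5.png

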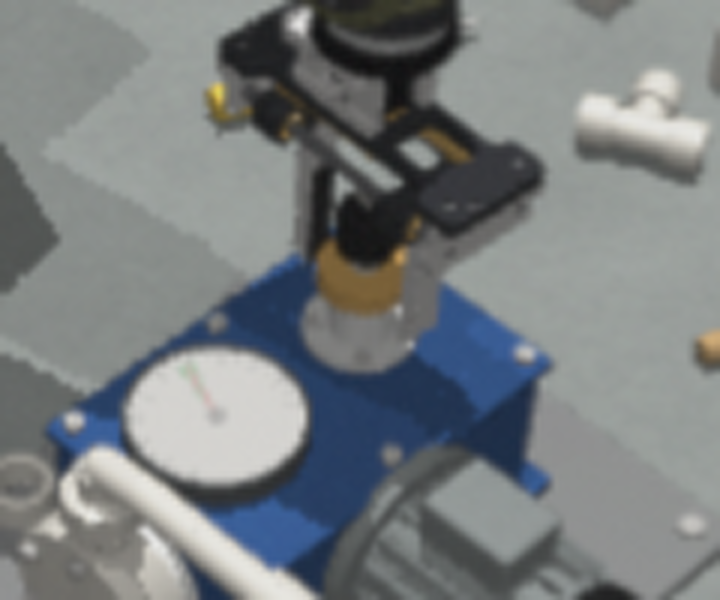

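The pointer held at the set hand after I let go. Gripping the ring at 25 N, so that slip caps the torque at about 0.6 N m.

servo_tool:
  motion: [0,0,0,0,0,0,0,0,0,0,0,0,0,0,0,0,0,0,0,0]
  gripper: 0
  force: 25

```text
time_s: 15.62
ee_pos: [0.5048, 0.1088, 0.1502]
eef_rot: [0.157, 1.571, 0.049]
force: [0.7, 0.1, 0.6]
grip_width: 0.0512
```

```bash
python3 -c "
from h import *
look()"
```

```text
t 15.62 q [ 0.141  0.279  1.682 -0.     1.18   0.249] p [504.8 108.8 150.2] F [0.72 0.11 0.61] M [-0.063 -0.074  0.001] w 51.2
x [ 0.  0. -1.] y [0.108 0.994 0.   ] z [ 0.994 -0.108  0.   ] jawyaw -6.2
centre [ 0.4989 -0.001 ] axes [0. 0.] red [-2.743 -2.782 -2.765] green [-2.798 -2.798 -2.801] diff [-0.055 -0.016 -0.035] deg [-3.2 -0.9 -2. ]
centre [0.4994 0.0014] axes [0. 0.] red [-2.711 -2.721 -2.724] green [-2.751 -2.752 -2.752] diff [-0.041 -0.031 -0.028] deg [-2.3 -1.8 -1.6]
```

servo_tool:
  motion: [0.2,0,0,5,0.4,0,0,10,0.6,0,0,15,0.8,0,0,20,1,0,0,25,1.2,0,0,30]

```text
time_s: 16.48
ee_pos: [0.5049, 0.1088, 0.1492]
eef_rot: [0.564, 1.57, -0.07]
force: [-0.4, -1.2, 2.6]
grip_width: 0.0516
```

```bash
python3 -c "
from h import *
look()"
```

```text
t 16.48 q [ 0.141  0.28   1.683 -0.     1.178  0.776] p [504.9 108.8 149.2] F [-0.37 -1.21  2.62] M [-0.124  0.069  0.153] w 51.6
x [ 0.001 -0.    -1.   ] y [0.592 0.806 0.   ] z [ 0.806 -0.592  0.   ] jawyaw -36.3
centre [ 0.4989 -0.001 ] axes [0. 0.] red [-2.746 -2.781 -2.764] green [-2.811 -2.811 -2.816] diff [-0.065 -0.03  -0.052] deg [-3.8 -1.7 -3. ]
centre [0.4994 0.0014] axes [0. 0.] red [-2.707 -2.715 -2.715] green [-2.746 -2.747 -2.749] diff [-0.039 -0.032 -0.034] deg [-2.3 -1.8 -2. ]
```

servo_tool:
  motion: [0.2,0,0,4,0.3,0,0,8]

```text
time_s: 16.82
ee_pos: [0.5049, 0.1088, 0.1491]
eef_rot: [0.65, 1.57, -0.121]
force: [0.0, -0.7, 6.1]
grip_width: 0.0515
```

```bash
python3 -c "
from h import *
st()"
```

```text
t 16.82 q [ 0.141  0.28   1.684 -0.     1.177  0.912] p [504.9 108.8 149.1] F [ 0.03 -0.74  6.08] M [-0.201  0.266  0.143] w 51.5
x [ 0.001 -0.    -1.   ] y [0.697 0.717 0.   ] z [ 0.717 -0.697  0.001] jawyaw -44.2
```

servo_tool:
  motion: [-0.2,0,0,4,-0.2,0,0,8]

```text
time_s: 17.08
ee_pos: [0.5049, 0.1088, 0.1492]
eef_rot: [0.789, 1.57, -0.122]
force: [1.1, -0.8, 2.2]
grip_width: 0.0517
```

```bash
python3 -c "
from h import *
look()"
```

```text
t 17.07 q [ 0.141  0.28   1.684 -0.     1.177  1.052] p [504.9 108.8 149.2] F [ 1.11 -0.79  2.17] M [-0.194  0.01   0.153] w 51.7
x [ 0.001 -0.    -1.   ] y [0.79  0.614 0.   ] z [ 0.614 -0.79   0.   ] jawyaw -52.2
centre [ 0.4989 -0.001 ] axes [0. 0.] red [-2.742 -2.782 -2.765] green [-2.801 -2.801 -2.807] diff [-0.059 -0.019 -0.043] deg [-3.4 -1.1 -2.4]
centre [0.4994 0.0014] axes [0. 0.] red [-2.708 -2.717 -2.718] green [-2.751 -2.751 -2.755] diff [-0.043 -0.033 -0.037] deg [-2.5 -1.9 -2.1]
```

servo_tool:
  motion: [0,0,0,4,0.1,0,0,8,0.2,0,0,12]

```text
time_s: 17.55
ee_pos: [0.5049, 0.1088, 0.149]
eef_rot: [0.905, 1.57, -0.214]
force: [0.4, -0.3, 5.1]
grip_width: 0.051
```

```bash
python3 -c "
from h import *
st()"
```

```text
t 17.55 q [ 0.141  0.28   1.684 -0.     1.177  1.26 ] p [504.9 108.8 149. ] F [ 0.4  -0.28  5.12] M [-0.164  0.155  0.344] w 51.0
x [ 0.001 -0.    -1.   ] y [0.899 0.437 0.   ] z [ 0.437 -0.899  0.   ] jawyaw -64.1
```

servo_tool:
  motion: [-0.2,0,0,2.5,-0.2,0,0,5]

```text
time_s: 17.8
ee_pos: [0.5049, 0.1087, 0.149]
eef_rot: [0.793, 1.57, -0.412]
force: [1.1, -1.0, 2.3]
grip_width: 0.0511
```

```bash
python3 -c "
from h import *
look()"
```

```text
t 17.8 q [ 0.141  0.28   1.684 -0.     1.177  1.346] p [504.9 108.7 149. ] F [ 1.06 -1.05  2.34] M [-0.148 -0.119  0.41 ] w 51.1
x [ 0.001 -0.    -1.   ] y [0.934 0.358 0.   ] z [ 0.358 -0.934  0.   ] jawyaw -69.0
centre [ 0.4989 -0.001 ] axes [0. 0.] red [-2.749 -2.783 -2.767] green [-2.816 -2.816 -2.822] diff [-0.066 -0.032 -0.054] deg [-3.8 -1.8 -3.1]
centre [0.4994 0.0014] axes [0. 0.] red [-2.71  -2.719 -2.72 ] green [-2.754 -2.754 -2.758] diff [-0.044 -0.036 -0.039] deg [-2.5 -2.  -2.2]
```

servo_tool:
  motion: [0,0,0,3,0,0,0,6]

```text
time_s: 18.15
ee_pos: [0.5048, 0.1087, 0.1489]
eef_rot: [0.743, 1.57, -0.567]
force: [2.0, -1.8, 2.1]
grip_width: 0.0513
```

```bash
python3 -c "
from h import *
st()"
```

```text
t 18.15 q [ 0.141  0.28   1.684 -0.     1.177  1.451] p [504.8 108.7 148.9] F [ 2.   -1.83  2.1 ] M [-0.219 -0.178  0.544] w 51.3
x [ 0. -0. -1.] y [0.966 0.258 0.   ] z [ 0.258 -0.966  0.   ] jawyaw -75.1
```

servo_tool:
  motion: [0,0,0,0,0,0,0,0]

```text
time_s: 18.4
ee_pos: [0.5048, 0.1087, 0.1489]
eef_rot: [1.21, 1.571, -0.1]
force: [3.5, -1.4, 2.3]
grip_width: 0.0515
```

```bash
python3 -c "
from h import *
st()"
```

```text
t 18.4 q [ 0.141  0.28   1.684 -0.     1.177  1.451] p [504.8 108.7 148.9] F [ 3.46 -1.35  2.25] M [-0.263 -0.289 -0.048] w 51.5
x [ 0. -0. -1.] y [0.966 0.258 0.   ] z [ 0.258 -0.966  0.   ] jawyaw -75.1
```

Torque in motion rises steadily (0.34, 0.41, 0.54), though the reading carries about 0.1 of motion bias. One more small step to centre it in the window.

servo_tool:
  motion: [0,0,0,2.5,0,0,0,5]

```text
time_s: 18.65
ee_pos: [0.5048, 0.1087, 0.1489]
eef_rot: [0.663, 1.57, -0.735]
force: [2.5, -2.3, 2.2]
grip_width: 0.0514
```

```bash
python3 -c "
from h import *
look()"
```

```text
t 18.65 q [ 0.141  0.28   1.684 -0.     1.177  1.54 ] p [504.8 108.7 148.9] F [ 2.52 -2.33  2.22] M [-0.326 -0.324  0.606] w 51.4
x [ 0. -0. -1.] y [0.985 0.172 0.   ] z [ 0.172 -0.985  0.   ] jawyaw -80.1
centre [ 0.4989 -0.001 ] axes [0. 0.] red [-2.742 -2.781 -2.763] green [-2.802 -2.802 -2.806] diff [-0.06  -0.021 -0.043] deg [-3.4 -1.2 -2.4]
centre [0.4994 0.0014] axes [0. 0.] red [-2.708 -2.718 -2.719] green [-2.75  -2.75  -2.752] diff [-0.042 -0.031 -0.033] deg [-2.4 -1.8 -1.9]
```

The moving torque is 0.61 N m, so about 0.5–0.6 after the bias, and the pointer hasn't moved. Releasing and lifting straight off.

servo_tool:
  motion: [0,0,0,0,0,0,0,0,0,0,0,0,0,0,0,0,0,0,0,0,0,0,0,0,-10,0,0,0,-25,0,0,0,-45,0,0,0,-65,0,0,0,-85,0,0,0,-105,0,0,0,-115,0,0,0,-120,0,0,0,-120,0,0,0]
  gripper: 0.78

```text
time_s: 20.62
ee_pos: [0.5047, 0.1088, 0.2688]
eef_rot: [-1.571, 1.571, -2.97]
force: [0.3, -0.2, -0.3]
grip_width: 0.0734
```

```bash
python3 - <<'E'
from h import *
from station import ctrl
st();c=ctrl.camera('scene');dial(c,name="pics/d6s.png");d=ctrl.camera('top');dial(d,name="pics/d6t.png")
cv2.imwrite("pics/a6.png",np.hstack([cv2.resize(cv2.imread(f"pics/d6{k}.png"),(400,400)) for k in "ts"]))
cv2.imwrite("pics/a6s.png",c["color"][:,:,::-1])
E
```

```text
t 20.62 q [ 0.141  0.182  1.52  -0.     1.44   1.541] p [504.7 108.8 268.8] F [ 0.27 -0.19 -0.26] M [-0.011  0.085  0.05 ] w 73.4
x [-0. -0. -1.] y [ 0.985  0.171 -0.   ] z [ 0.171 -0.985  0.   ] jawyaw -80.2
centre [ 0.4989 -0.001 ] axes [0. 0.] red [-2.74  -2.778 -2.763] green [-2.802 -2.802 -2.808] diff [-0.062 -0.024 -0.044] deg [-3.5 -1.4 -2.5]
centre [0.4994 0.0014] axes [0. 0.] red [-2.71  -2.718 -2.72 ] green [-2.75  -2.75  -2.754] diff [-0.04  -0.032 -0.034] deg [-2.3 -1.8 -1.9]
```

View pics/a6.png

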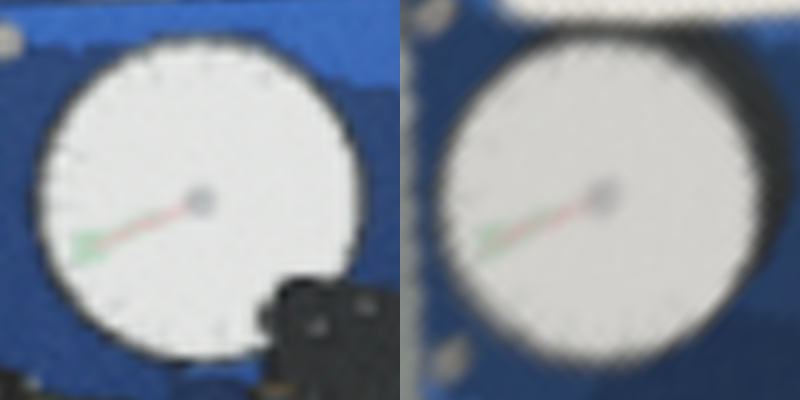

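View pics/a6s.png

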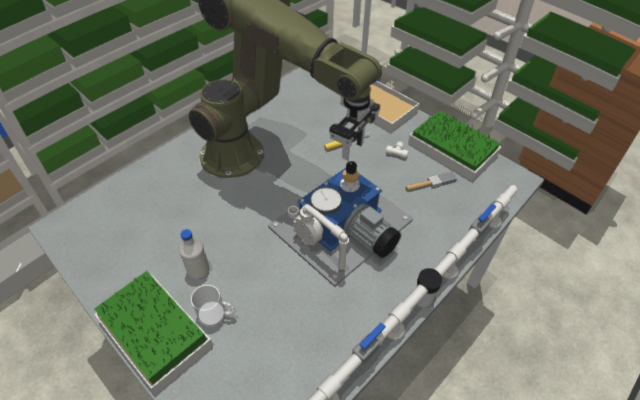

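The pointer lies on the set hand to within about 1 mm in both views, the gripper is clear of the pump, and nothing around the pump has moved. Handing in.

```bash
python3 -c "
from station import ctrl
print(ctrl.hand_in())"
```

```text
the job is handed in; nothing more can be done
None
```

The pump is on its new stroke setting, with the lock ring done up again and the gripper clear. I handed in at about 21 s of the 61 s allowed; no verdict is reported.

- **Slackening:** I turned the ring about 92° counter-clockwise. Torque dropped from 0.56 N m to about zero and the pointer did not move measurably.
- **Setting:** I turned the knob 51.8° clockwise, against a measured gap of 51–52°.
- **Tightening:** I turned the ring about 74° clockwise until the torque in motion read 0.61 N m. I take the true value as about 0.5–0.6 N m (roughly 50–60 N clamping).
- **Last checks:** After letting go, the pointer is 0 to 1.4° past where the set hand stood at the start, within about 1 mm at the tip. The gripper is about 50 mm above the knob with no contact force, and in the last scene picture nothing around the pump had shifted.

Some readings were less certain or disagreed:
- **Clamping force:** It is inferred from torque and was not measured directly. The reading showed about 0.15 N m where only 0.03 was expected, so I allowed about 0.1 for motion. The static reading fell to about zero because friction holds the ring.
- **Torque sign:** While slackening, the torque reading had the opposite sign to what I expected; I did not explain it.
- **Cameras:** The two differ by 1–2° on the dial angles.
- **Adjuster axis:** My camera estimate was nearly 3 mm off; I corrected it from the grip forces.

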